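# Hold the loupe over the clamped test block

### The arm

A 6-joint arm with a two-finger parallel gripper is mounted at the origin on a cart in front of the work surface, level with it; the furniture and walls round the work are solid. World frame = base frame: x ahead of the robot, y to its left, z up, the work surface at z = 0. Lengths are in mm, angles in degrees, forces in N, time in s.
With the tool pointing down it reaches from about 300 to 850 mm from the base axis. Payload 4.2 kg.
Tool frame: the origin (TCP) lies at the very end of the fingers, on their centre line; the grasp point (between the pads) lies 19 mm behind it; z points along the fingers, y is the line along which they close (so a half turn about z gives the same grasp; the last joint's range is limited). The gripper opens to 91 mm and grips with 3 to 60 N. Pads are 32 mm wide; open, the fingers measure 118 mm over their backs; the gripper's body (76 mm by 178 mm) begins 60 mm behind the grasp point.
Start: joints at [63.197, 18.312, 89.639, -0, 72.044, -1.146], TCP at [248.97, 518.321, 213.976] pointing down, gripper open.
Joint ranges: [-177.97, 177.97], [-48.28, 115.42], [12.27, 149.76], [-77.06, 257.06], [2.81, 150.46], [-146.56, 146.56]. Speed limits (degrees/s): [147.25, 147.25, 180, 180, 180, 180].

### API

Orientations are given as [roll, pitch, yaw] about the fixed x, y, z axes, in that order (R = Rz(yaw) Ry(pitch) Rx(roll)).
In Python, from workcell import env, eyes gives the robot as it stands.
- The arm moves only by the tool send_rows, never from a script. Its argument "targets" is text: rows parted by semicolons, each of 7 numbers parted by spaces: the shift along the tool's x, y, z in m, then the turn, a rotation vector about the tool's x, y, z in degrees, then the opening in per cent of the stroke, from 0 (shut) to 100 (fully open). A call has 1 to 12 rows; each row is the pose to reach, as a shift and turn from the pose commanded when the call began, along the tool's axes at that moment; what a row does not reach only later rows make up. A row lasts 1/12 s, in which the tool goes at most 41.7 mm and 7.16 degrees, less where a joint would pass 70% of its speed; a pose out of reach is approached as far as the arm can. A call with a gripper value outside its range is refused whole. The fingers move at their own pace and stop on an object; "grip_force" is the grip in N (left out, the last holds). Time passes only in rows, so rows that repeat a pose let the fingers close. It gives the time, the measured TCP pose, the force, the opening and the grip force at its end, in the units of the state.
- env.state(): the state, without advancing time (a new reading comes with each control period).
- eyes.grab_frame(name): name is "scene" or "side" or "wrist"; returns a dict with "image" (384x512x3 uint8, blue, green, red), "fovy" (degrees; the focal length in pixels is half the picture's height over the tangent of half this angle, whatever the lens; pixels are square), "cx", "cy" (the principal point, pixels), "eye" and "attitude" of the camera in the world. Camera axes: x right, y up, looking along -z (the intrinsics and any distortion apply to the point x, -y, -z); pixel columns grow to the right and rows downward; lengths in mm; the calibration is good to about 2 mm. The wrist camera is an equidistant fisheye: a pixel r from the principal point sees the ray r / f radians off the axis. A picture is of the moment at which its call begins. There is no depth.
- env.job_done(): hands the job in; it is judged then, once.
The state is a dict: "time_s": time; "qpos": joint angles; "qvel": joint speeds; "effort": joint torques, N m; "ee_pos": TCP position; "ee_rot": TCP orientation; "force": force on the tool from outside, world axes, zero at the start; "torque": the same for the moment, N m; "gripper_width": finger opening in mm; "gripper_force": force on a finger pad.
Only numpy, scipy, OpenCV 4.12 (cv2) and the standard library are available. Lean on these libraries where they do the work, as an engineer would, in place of code of your own. Each camera call takes 0.05 s, during which the arm holds its last target. There are 200 camera calls.

### The job

Swing the hasp of the inspection fixture up off its staple and fold it right back, so that the round test block under it lies open. Then pick up the eye loupe, carry it over the V-blocks and the fixture's cheeks, well clear of them, and finish while still holding it: upright and still, centred over the test block with its foot about 1 cm above the block's face. Do not let the loupe touch the fixture or the block, and leave the V-blocks, anvils and screwdriver where they are.

Things in the scene. Friction and masses are not known exactly. Their poses are not given: they have to be found in the camera images.
- fixture: fixture fixed to the bench: grey plate (146 x 116 x 12 mm) with a round nest for the test block, and steel cheeks either side (70 mm along x, 8 mm thick, inner faces at y = +-46 mm, tops 44 mm above the bench). A wire staple 42 mm tall stands at x = -50 mm, y = 0. Origin: on the bench under the nest's centre; -x is the side towards the robot, z up. Turned up to 0.3 rad either way
- block_top (a point): centre of the upper face of the round steel test block (48 mm diameter) fixed in the nest, 28 mm above the bench; z up. This is the target; the nest's rim is 4 mm lower than the face
- hasp (a joint): angle of the hasp, rad: 0 flat across the block and over the staple, 1.57 upright, 2.7 folded right back to its stop. A steel strap 22 x 3 mm, 80 g, hinged at the fixture's +x side about its y axis; the free end at -x swings up and over to +x. No latch or spring, slight hinge friction: let go short of upright it may fall shut, beyond 1.8 it falls open to the stop by itself
- hasp_bar (a point): centre of the round thumb bar across the hasp's free end: dark steel, 12 mm diameter, 26 mm long along fixture y, overhanging the plate's edge, 32 mm above the bench when the hasp is closed. Its two end faces can be pinched from above (fingers closing along fixture y) and it then turns between the fingers. It moves on an arc of radius 146 mm about the hinge
- hasp_hinge (a point): centre of the hasp's hinge, at x = +58 mm, y = 0 in the fixture, 32 mm above the bench; the hinge axis is the fixture's y axis
- loupe: black eye loupe standing upright on the bench, a hollow plastic barrel 41 mm tall, foot flange 35 mm diameter and 14 mm high, above it the barrel of 28 mm diameter to grip, 35 to 70 g. Origin: centre of the underside of its foot; z along the barrel, up. The loupe and the two anvils stand to the robot's right and may have changed places
- anvil_long: turned steel anvil, flange 39 mm diameter and 18 mm high, stub of 20 mm diameter above, 38 mm tall in all, loose; leave alone. Origin under its centre
- anvil_short: turned steel anvil, flange 38 mm diameter and 16 mm high, stub of 24 mm diameter above, 35 mm tall in all, loose; leave alone. Origin under its centre
- v_block_a: steel V-block 38 x 40 x 35 mm (35 high), loose, between the loupe and the fixture; leave alone. Origin under its centre
- v_block_b: second such V-block, farther from the robot; leave alone. Origin under its centre
- driver: screwdriver 148 mm long with a handle of 27 mm diameter lying near the front edge; leave alone. Origin under its middle
Mind the look-alikes: they are no part of the job. Leave any green or yellow look-alike of the loupe alone.

How it is judged (in metres and radians):
On the way, in this order (a step that is already met when the one before it is completed fails the run):
1. the hasp is folded back (beyond 2.2 rad) (value of joint hasp above 2.2 rad), for 0.2 s.
2. the loupe is held up clear of everything, its foot more than 50 mm above the bench (height (world z) of loupe above 0.05 m and contact force between the fingers and loupe above 0.5 N), for 0.1 s.
At the end, for the whole second after the job is handed in: The gripper holds the loupe still and upright (within 8 degrees), its foot within 8 mm of the block's centre sideways and 4 to 16 mm above its face, touching nothing else; the hasp is back beyond 2.2 rad; anvils, V-blocks and screwdriver are within 15 mm of where they were (horizontal distance between loupe and block_top below 0.008 m and z of loupe in the frame of block_top between 0.004 and 0.016 m and angle between loupe's own z axis and vertical below 0.14 rad and linear speed of loupe below 0.02 m/s and contact force between the fingers and loupe above 0.5 N and contact force between loupe and fixture below 0.2 N and value of joint hasp above 2.2 rad and distance of each of anvil_long, anvil_short, v_block_a, v_block_b, driver from where it was at the start of the episode below 0.015 m and contact force between loupe and anvil_long below 0.2 N and contact force between loupe and anvil_short below 0.2 N and contact force between loupe and v_block_a below 0.2 N and contact force between loupe and v_block_b below 0.2 N and contact force between loupe and driver below 0.2 N); the arm keeps its last pose, push and grip.
It fails at once if the loupe touches the fixture, block or hasp (1 N or more) (contact force between loupe and fixture above 1 N).
It fails at once if an anvil, V-block or the screwdriver is moved more than 15 mm (distance of any of anvil_long, anvil_short, v_block_a, v_block_b, driver from where it was at the start of the episode above 0.015 m).
It also fails if it takes over 51 s, if anything falls off the work surface, if the arm or the gripper's body presses on something with over 40 N, if the wrist force passes 120 N, or if a joint passes its speed limit or range.

## Working session

There is one attempt and no reset: what is moved stays moved. The work goes in short steps, Python scripts to look and compute and a tool call to move; the robot and the scene stay as the last step left them, time stands still between calls to the robot, and variables do not carry over. Pictures are saved under pics/ and viewed, at most 12 in all, crops included, and the job is handed in when it is done.

Besides the shell and the picture viewer there is one more tool, called after "Call:" in YAML: its name, and indented under it one key for each argument. send_rows: Moves the arm, as the interface text tells. Its arguments: {"type":"object","properties":{"targets":{"type":"string"},"grip_force":{"type":"number"}},"required":["targets"]}

```bash
mkdir -p pics; cat > h.py <<'E'
import numpy as np,cv2
from workcell import env,eyes
from scipy.spatial.transform import Rotation as R
def grab(n,fn=None):
    f=eyes.grab_frame(n)
    if fn: cv2.imwrite('pics/'+fn,f['image'])
    return f
E
python3 - <<'E'
from h import *
import pickle
fs={n:grab(n,n+'0.png') for n in('scene','side','wrist')}
pickle.dump(fs,open('f0.pkl','wb'))
for n,f in fs.items(): print(n,{k:v for k,v in f.items() if k!='image'})
print(env.state())
E
```

```text
scene {'fovy': 47.96209521844637, 'cx': 261.9856124470982, 'cy': 194.1953418776859, 'eye': array([ -35.50995337, -442.98599812,  779.66827972]), 'attitude': array([ 45.07783088,  -0.66284512, -50.88931443])}
side {'fovy': 56.01212940855024, 'cx': 246.83561550733367, 'cy': 190.96967879024095, 'eye': array([ 214.19339883, -597.23256956,  581.95976958]), 'attitude': array([ 50.74045112,   1.27498913, -27.24193006])}
wrist {'fovy': 65.70646984690485, 'cx': 256.78068474544096, 'cy': 189.49712623826153, 'eye': array([185.15451916, 546.82389425, 384.56768048]), 'attitude': array([-1.42793417e+01,  2.28698351e-02,  6.43527317e+01])}
{'time_s': 0.15, 'qpos': array([ 6.31982068e+01,  1.83422013e+01,  8.96868082e+01,  1.32683707e-03,
        7.20452818e+01, -1.14614753e+00]), 'qvel': array([-0.05735241, -0.05051023, -0.18061912, -0.07838363,  0.00623918,
       -0.00027529]), 'effort': array([ 1.32777327e-04, -4.12777448e+01, -2.32153147e+01,  7.28510879e-02,
        4.34306043e-02, -9.23129392e-05]), 'ee_pos': array([248.78539046, 517.99369785, 213.34771422]), 'ee_rot': array([-1.79925749e+02, -2.74746382e-03,  1.54343943e+02]), 'force': array([ 0.62194475, -0.58678293, -0.23494282]), 'torque': array([-0.05210072,  0.05034284, -0.02275945]), 'gripper_force': 0.0, 'gripper_width': 91.42123473190223}
```

View pics/scene0.png

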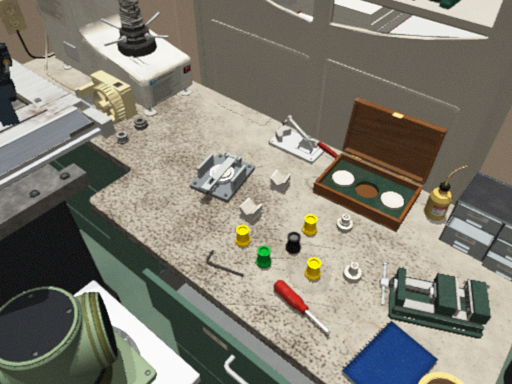

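View pics/side0.png

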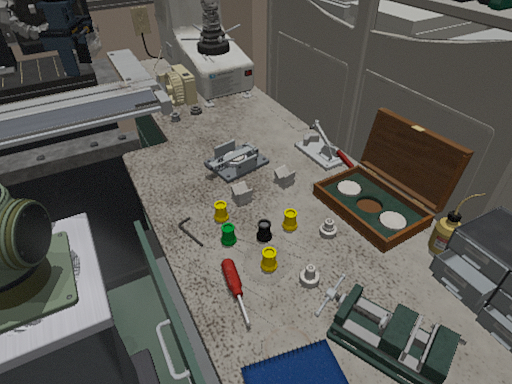

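Scene view: fixture ~(222,175), V-blocks (251,209) and (280,180), driver (300,305). Candidates for the loupe are black (293,242), green (264,257), yellow (243,235), (310,225), (314,268), and bare-steel anvils (345,222), (352,270). By the description I choose the black one and check it in a crop.

```bash
python3 - <<'E'
import pickle,cv2,numpy as np
fs=pickle.load(open('f0.pkl','rb'))
def c(n,x,y,w,h,s): return cv2.resize(fs[n]['image'][y:y+h,x:x+w],None,fx=s,fy=s,interpolation=cv2.INTER_CUBIC)
a=np.hstack([c('scene',185,140,80,64,5),c('side',195,128,80,64,5)])
b=np.hstack([c('scene',260,215,80,50,5),c('side',230,200,80,50,5)])
cv2.imwrite('pics/crop0.png',np.vstack([a,b]))
E
```

```text
(no output)
```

View pics/crop0.png

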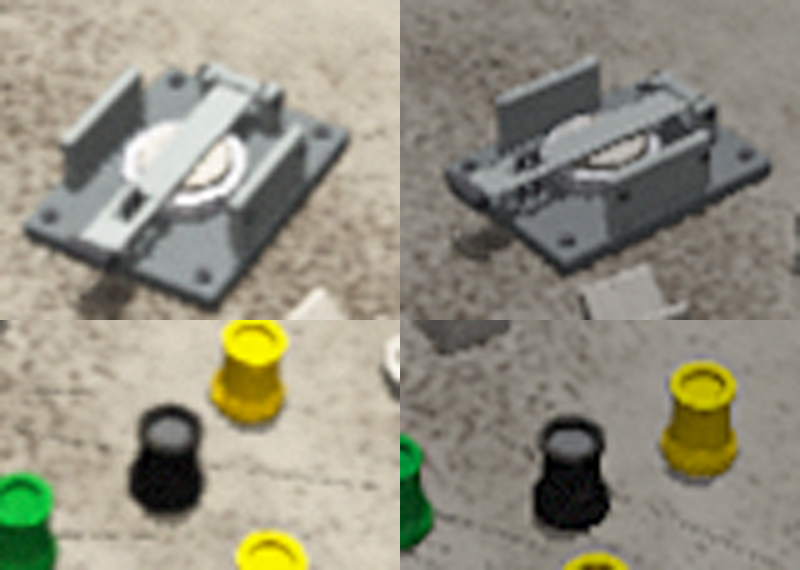

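The crops confirm the black loupe (scene ~(294,236) at its top rim, side ~(264,223)). The hasp is closed, with its bar end towards the robot at scene ~(207,188).

```bash
cat >> h.py <<'E'
def ray(f,u,v):
    fl=192/np.tan(np.radians(f['fovy']/2)); x=(u-f['cx'])/fl; y=(v-f['cy'])/fl
    if f.get('fish') or f['fovy']>60:
        r=np.hypot(x,y); s=np.sin(r)/r if r>1e-9 else 1; d=np.array([x*s,-y*s,-np.cos(r)])
    else: d=np.array([x,-y,-1.])
    return R.from_euler('xyz',f['attitude'],degrees=True).apply(d)
def onz(f,u,v,z):
    d=ray(f,u,v); return f['eye']+d*(z-f['eye'][2])/d[2]
def tri(*obs):
    A=np.zeros((3,3));b=np.zeros(3)
    for f,u,v in obs:
        d=ray(f,u,v);d/=np.linalg.norm(d);P=np.eye(3)-np.outer(d,d);A+=P;b+=P@f['eye']
    return np.linalg.solve(A,b)
E
python3 - <<'E'
from h import *
import pickle
np.set_printoptions(precision=1,suppress=True)
fs=pickle.load(open('f0.pkl','rb'));S=fs['scene'];D=fs['side']
def cr(n,x,y): return (S,185+x/5,140+y/5) if n=='s' else (D,195+(x-400)/5,128+y/5)
def p(*o,z): return onz(*o,z)
for n,c in(('s',[(25,225),(215,298),(350,130)]),('d',[(447,165),(565,265),(770,160)])):
    P=[onz(*cr(n,*q),12) for q in c]
    L,F,Rr=P; print(n,*P,'ctr',(L+Rr)/2,'len',np.linalg.norm(L-F),np.linalg.norm(Rr-F),'yaw',np.degrees(np.arctan2((Rr-F)[1],(Rr-F)[0])))
print('bar?',tri(cr('s',105,255),cr('d',475,195)))
print('disc',onz(*cr('s',185,165),28),onz(*cr('d',600,140),28))
print('loupe',tri((S,294,236.2),(D,264.4,223.4)),onz(S,294,236.2,41),onz(D,264.4,223.4,41))
for nm,s,d,z in(('vA',(251,206),(241,191),35),('vB',(280,178),(284,174),35),('yR',(311,219),(290,213),41),('yN',(314,261),(269,252),41),('g',(264,250),(229,228),41),('yL',(243,229),(221,205),41),('anv1',(347,217),(328,222),37),('anv2',(352,265),(310,268),37)):
    print(nm,onz(S,*s,z),onz(D,*d,z))
E
```

```text
s [475.1 198.8  12. ] [498.6  88.6  12. ] [638.8 118.1  12. ] ctr [557.  158.5  12. ] len 112.67683225465693 143.27799749310458 yaw 11.854746051212848
d [478.9 203.3  12. ] [498.1  88.5  12. ] [638.6 120.   12. ] ctr [558.7 161.7  12. ] len 116.43763757636268 143.93921886014326 yaw 12.665085797849539
bar? [467.8 131.2  39.4]
disc [548.9 154.4  28. ] [554.7 162.2  28. ]
loupe [ 488.2 -119.6   41.8] [ 487.9 -119.7   41. ] [ 489.4 -118.2   41. ]
vA [501.8  16.4  35. ] [497.5  10.1  35. ]
vB [623.8  23.   35. ] [623.3  18.5  35. ]
yR [ 554.1 -119.7   41. ] [ 554.6 -116.7   41. ]
yN [ 460.3 -191.8   41. ] [ 458.1 -192.    41. ]
g [415.8 -92.6  41. ] [417.1 -94.6  41. ]
yL [431.7 -19.3  41. ] [432.2 -19.6  41. ]
anv1 [ 615.9 -178.8   37. ] [ 613.1 -176.    37. ]
anv2 [ 505.4 -257.8   37. ] [ 508.1 -259.8   37. ]
```

```bash
cat >> h.py <<'E'
np.set_printoptions(precision=1,suppress=True)
def to(p,yaw=None,s=None):
    s=s or env.state(); Rt=R.from_euler('xyz',s['ee_rot'],degrees=True)
    d=Rt.inv().apply(np.array(p)-s['ee_pos'])/1000
    t=(Rt.inv()*R.from_euler('xyz',[180,0,yaw],degrees=True)).as_rotvec(degrees=True) if yaw is not None else np.zeros(3)
    print('shift m',np.round(d,4),'turn',np.round(t,1))
E
python3 - <<'E'
from h import *
import pickle
fs=pickle.load(open('f0.pkl','rb'))
print(onz(fs['scene'],320,145,60),onz(fs['side'],345,155,60))
to([472,141,190],192.3)
E
```

```text
[773.4   4.1  60. ] [784.9 -15.7  60. ]
shift m [-0.4 -0.2  0. ] turn [ -0.1  -0.  -38. ]
```

```bash
sed -i "s/np.round(d,4),'turn',np.round(t,1))/np.round(d,4).tolist(),'turn',np.round(t,1).tolist())/" h.py
python3 - <<'E'
from h import *
to([472,141,190],192.3)
E
```

```text
shift m [-0.3644, -0.2432, 0.0236] turn [-0.1, -0.0, -38.0]
```

Call:
send_rows:
  targets: "-0.036 -0.024 0 0 0 -4 100;-0.073 -0.049 0 0 0 -8 100;-0.109 -0.073 0 0 0 -12 100;-0.146 -0.097 0 0 0 -16 80;-0.182 -0.122 0 0 0 -20 60;-0.219 -0.146 0.005 0 0 -24 60;-0.255 -0.170 0.01 0 0 -28 60;-0.292 -0.195 0.015 0 0 -32 60;-0.328 -0.219 0.02 0 0 -36 60;-0.364 -0.243 0.0236 0 0 -38 60;-0.364 -0.243 0.0236 0 0 -38 60;-0.364 -0.243 0.0236 0 0 -38 60"

```text
time_s: 1.15
ee_pos: [473.4, 138.0, 189.6]
ee_rot: [-179.9, -0.0, -167.9]
force: [0.2, 0.2, 0.9]
gripper_width: 54.7
gripper_force: 0.0
```

```bash
python3 - <<'E'
from h import *
import pickle
f=grab('wrist','w1.png');pickle.dump(f,open('w1.pkl','wb'))
s=env.state();print(s['time_s'],s['ee_pos'],s['ee_rot'],s['gripper_width'],f['eye'])
E
```

```text
1.2 [472.4 140.  189.8] [ 180.    -0.1 -167.9] 54.68128822164094 [404.5 122.6 361. ]
```

View pics/w1.png

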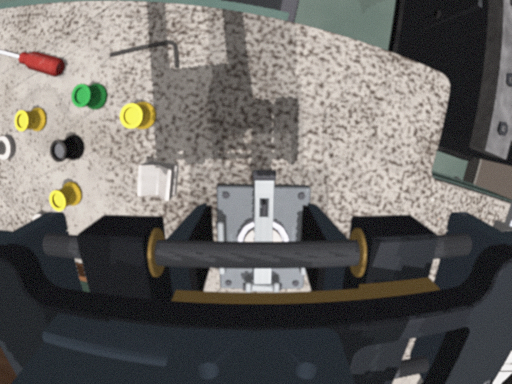

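The wrist view shows the thumb bar at ~(264,175), the strap along column 264, and the plate's near corners at (218,185) and (311,185). The fingers are well aligned with the fixture.

```bash
python3 - <<'E'
from h import *
import pickle
f=pickle.load(open('w1.pkl','rb'))
im=f['image']; c=cv2.resize(im[160:280,205:325],None,fx=5,fy=5,interpolation=cv2.INTER_CUBIC);cv2.imwrite('pics/w1c.png',c)
print(onz(f,264,175,36),onz(f,218,185,12),onz(f,311,185,12))
E
```

```text
[467.4 144.   36. ] [495.8  93.7  12. ] [472.  204.4  12. ]
```

View pics/w1c.png

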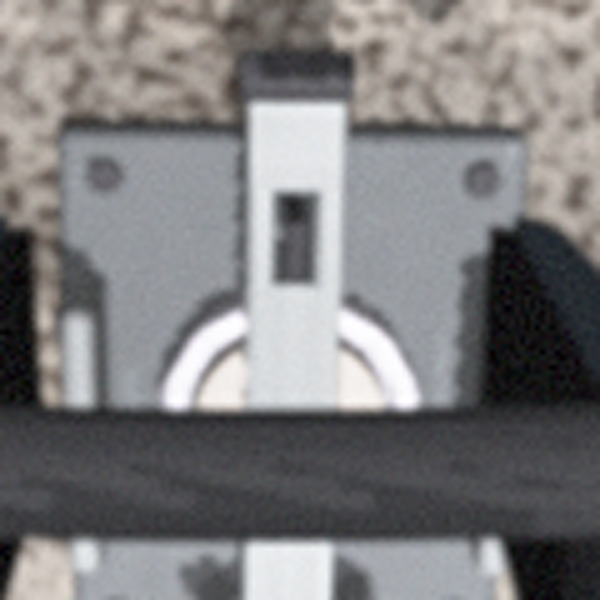

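```bash
python3 - <<'E'
from h import *
import pickle
f=pickle.load(open('w1.pkl','rb'))
A=onz(f,217.6,185.6,12);B=onz(f,310.4,186.6,12);print(A,B,np.linalg.norm(A-B))
e=(B-A)/np.linalg.norm(B-A); x=np.array([e[1],-e[0],0]);m=(A+B)/2;print('yaw',np.degrees(np.arctan2(x[1],x[0])),'orig',m+73*x,'bar',m-15*x)
print('bar near edge',onz(f,264.4,170.8,32)+6*x,onz(f,264.4,175,34))
b0=m-15*x
to([b0[0],b0[1],120],np.degrees(np.arctan2(x[1],x[0]))+180); to([b0[0],b0[1],20])
E
```

```text
[496.6  93.4  12. ] [474.1 204.2  12. ] 113.07699009036415
yaw 11.457779797436032 orig [556.9 163.3  12. ] bar [470.7 145.8  12. ]
bar near edge [469.3 144.9  32. ] [467.7 144.6  34. ]
shift m [0.0004, 0.006, 0.0698] turn [0.0, -0.1, 0.6]
shift m [0.0002, 0.006, 0.1698] turn [0.0, 0.0, 0.0]
```

Call:
send_rows:
  targets: "0.001 0.005 0.03 0 0 0.6 60;0.001 0.005 0.065 0 0 0.6 60;0.001 0.005 0.10 0 0 0.6 60;0.001 0.005 0.13 0 0 0.6 60;0.001 0.005 0.15 0 0 0.6 60;0.001 0.005 0.165 0 0 0.6 60;0.001 0.005 0.169 0 0 0.6 60;0.001 0.005 0.169 0 0 0.6 60"

```text
time_s: 1.87
ee_pos: [468.6, 147.1, 20.5]
ee_rot: [180.0, -0.2, -168.2]
force: [-0.3, -0.1, -0.7]
gripper_width: 54.9
gripper_force: 0.0
```

```bash
python3 - <<'E'
from h import *
f=grab('side'); g=grab('wrist')
a=cv2.resize(f['image'][100:200,160:290],(520,400),interpolation=cv2.INTER_CUBIC)
b=cv2.resize(g['image'][140:290,165:365],(533,400)[::1],interpolation=cv2.INTER_CUBIC)
cv2.imwrite('pics/c2.png',cv2.resize(np.hstack([a,b]),(800,304)))
print(env.state()['ee_pos'])
E
```

```text
[470.2 147.2  22.2]
```

View pics/c2.png

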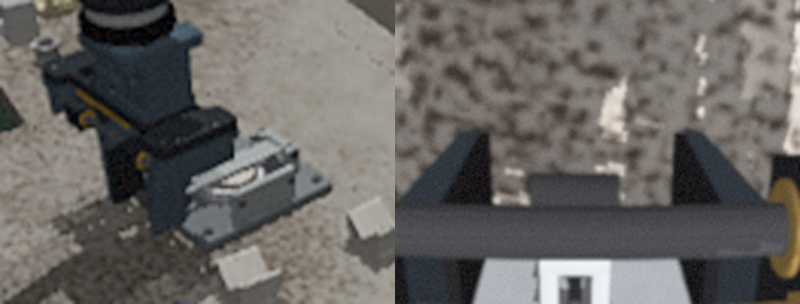

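The bar sits between the fingers, slightly left of their centre. I shift 2 mm and pinch it.

Call:
send_rows:
  targets: "0 -0.002 0 0 0 0 60;0 -0.002 0 0 0 0 20;0 -0.002 0 0 0 0 20;0 -0.002 0 0 0 0 20;0 -0.002 0 0 0 0 20;0 -0.002 0 0 0 0 20;0 -0.002 0 0 0 0 20"
  grip_force: 15

```text
time_s: 2.55
ee_pos: [470.2, 145.2, 21.6]
ee_rot: [179.9, 0.0, -168.3]
force: [-1.6, 4.5, 0.8]
gripper_width: 25.7
gripper_force: 15.0
```

```bash
python3 -c "
import numpy as np
for d in (10,20,30,40,50,60,70,80,90,100,110,120,130,135,140,145): t=np.radians(d);print(d,round(-.146*(1-np.cos(t)),3),round(-.146*np.sin(t),3))"
```

```text
10 -0.002 -0.025
20 -0.009 -0.05
30 -0.02 -0.073
40 -0.034 -0.094
50 -0.052 -0.112
60 -0.073 -0.126
70 -0.096 -0.137
80 -0.121 -0.144
90 -0.146 -0.146
100 -0.171 -0.144
110 -0.196 -0.137
120 -0.219 -0.126
130 -0.24 -0.112
135 -0.249 -0.103
140 -0.258 -0.094
145 -0.266 -0.084
```

Call:
send_rows:
  targets: "-0.0005 0 -0.0125 0 0 0 20;-0.002 0 -0.025 0 0 0 20;-0.005 0 -0.038 0 0 0 20;-0.009 0 -0.05 0 0 0 20;-0.014 0 -0.062 0 0 0 20;-0.02 0 -0.073 0 0 0 20;-0.026 0 -0.084 0 0 0 20;-0.034 0 -0.094 0 0 0 20;-0.043 0 -0.103 0 0 0 20;-0.052 0 -0.112 0 0 0 20;-0.062 0 -0.12 0 0 0 20;-0.073 0 -0.126 0 0 0 20"

```text
time_s: 3.55
ee_pos: [540.8, 159.6, 147.8]
ee_rot: [179.9, -0.2, -168.3]
force: [-3.7, 1.9, 4.6]
gripper_width: 25.7
gripper_force: 15.0
```

Call:
send_rows:
  targets: "-0.011 0 -0.006 0 0 0 20;-0.023 0 -0.011 0 0 0 20;-0.035 0 -0.015 0 0 0 20;-0.048 0 -0.018 0 0 0 20;-0.06 0 -0.0195 0 0 0 20;-0.073 0 -0.02 0 0 0 20;-0.086 0 -0.0195 0 0 0 20;-0.098 0 -0.018 0 0 0 20;-0.111 0 -0.015 0 0 0 20;-0.123 0 -0.011 0 0 0 20;-0.135 0 -0.006 0 0 0 20;-0.146 0 0 0 0 0 20"

```text
time_s: 4.55
ee_pos: [686.1, 189.0, 147.9]
ee_rot: [-180.0, 0.1, -168.3]
force: [0.3, 0.6, 3.4]
gripper_width: 25.5
gripper_force: 15.0
```

Call:
send_rows:
  targets: "-0.011 0 0.007 0 0 0 20;-0.021 0 0.014 0 0 0 20;-0.030 0 0.023 0 0 0 20;-0.039 0 0.032 0 0 0 20;-0.039 0 0.032 0 0 0 20;-0.039 0 0.032 0 0 0 60;-0.039 0 0.032 0 0 0 60;-0.039 0 0.032 0 0 0 60;-0.039 0 0.012 0 0 0 60;-0.039 0 -0.02 0 0 0 60;-0.039 0 -0.05 0 0 0 60;-0.039 0 -0.05 0 0 0 60"

```text
time_s: 5.55
ee_pos: [725.1, 197.7, 204.8]
ee_rot: [180.0, 0.6, -168.2]
force: [0.7, 0.4, 1.0]
gripper_width: 55.0
gripper_force: 0.0
```

```bash
python3 - <<'E'
from h import *
f=grab('side');g=grab('scene')
c=lambda i,x,y: cv2.resize(i['image'][y:y+110,x:x+130],(400,338),interpolation=cv2.INTER_CUBIC)
cv2.imwrite('pics/c3.png',np.hstack([c(f,180,100),c(g,180,100)]))
to([487.5,-119,160],191.7)
E
```

```text
shift m [0.2949, -0.2615, 0.0383] turn [0.0, 0.1, 0.1]
```

View pics/c3.png

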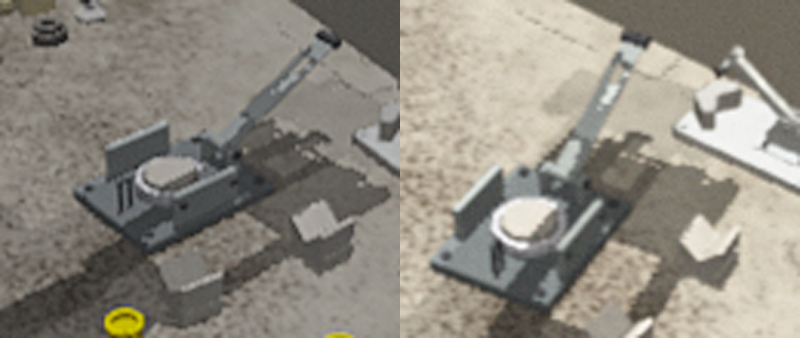

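The hasp lies folded back and the block is open, with its disc at about (236,155) in the side view and (222,171) in the scene view. Next I measure the disc from this pose with a wrist frame.

```bash
python3 - <<'E'
from h import *
import pickle
f=grab('wrist');pickle.dump(f,open('w3.pkl','wb'))
print(onz(grab('side'),235.9,155.3,28),onz(grab('scene'),222.3,171.5,28),f['eye'],f['attitude'])
# where does approx block project?
uv=min(((np.linalg.norm((onz(f,u,v,28)-[557,161,28])[:2]),u,v) for u in range(0,512,4) for v in range(0,384,4)));print(uv)
_,u,v=uv;im=f['image'][max(0,v-60):v+60,max(0,u-60):u+60];print(max(0,v-60),max(0,u-60))
cv2.imwrite('pics/w3.png',cv2.resize(im,None,fx=5,fy=5,interpolation=cv2.INTER_CUBIC))
E
```

```text
[558.3 164.2  28. ] [553.7 157.8  28. ] [653.4 181.6 370.2] [-14.5  -0.1 101.8]
(np.float64(1.118405547190857), 256, 32)
0 196
```

View pics/w3.png

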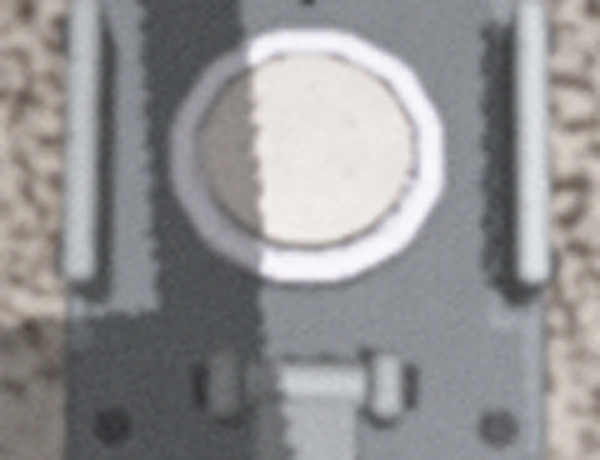

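Wrist view: the disc centre is at crop (307,149), i.e. pixel (257,29.4).

```bash
python3 - <<'E'
from h import *
import pickle
f=pickle.load(open('w3.pkl','rb'))
print('block',onz(f,257.2,29.4,28),'ring',onz(f,257,30.9,24))
# loupe now in wrist view later
to([487.5,-119,160],191.7)
E
```

```text
block [554.6 162.   28. ] ring [555.4 161.9  24. ]
shift m [0.2934, -0.2614, 0.0366] turn [-0.0, -0.2, 0.0]
```

Call:
send_rows:
  targets: "0.029 -0.026 0 0 0 0 60;0.059 -0.052 0 0 0 0 60;0.088 -0.078 0 0 0 0 60;0.117 -0.105 0 0 0 0 60;0.147 -0.131 0 0 0 0 60;0.176 -0.157 0 0 0 0 60;0.205 -0.183 0.005 0 0 0 60;0.235 -0.209 0.015 0 0 0 60;0.264 -0.235 0.025 0 0 0 60;0.293 -0.261 0.035 0 0 0 60;0.293 -0.261 0.035 0 0 0 60;0.293 -0.261 0.035 0 0 0 60"

```text
time_s: 6.8
ee_pos: [486.9, -119.2, 160.9]
ee_rot: [179.9, -0.2, -168.5]
force: [0.5, -0.4, -0.0]
gripper_width: 54.7
gripper_force: 0.0
```

```bash
python3 - <<'E'
from h import *
f=grab('wrist')
im=f['image']; g=im.max(2)
best=min(((np.linalg.norm((onz(f,u,v,41)-[488,-119,41])[:2]),u,v) for u in range(0,512,4) for v in range(0,384,4)));print(best)
_,u,v=best; c=im[v-50:v+40,u-60:u+60]; print(u-60,v-50,env.state()['ee_pos'])
cv2.imwrite('pics/w4.png',cv2.resize(c,None,fx=5,fy=5,interpolation=cv2.INTER_CUBIC))
import pickle;pickle.dump(f,open('w4.pkl','wb'))
E
```

```text
(np.float64(1.3116349214288927), 256, 188)
196 138 [ 488.4 -118.4  161.6]
```

View pics/w4.png

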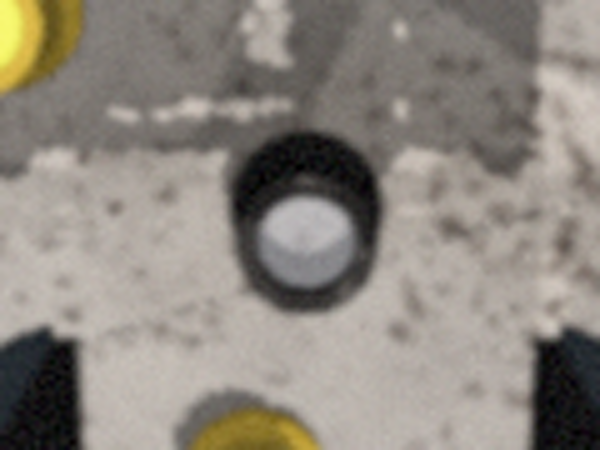

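```bash
python3 - <<'E'
from h import *
import pickle
f=pickle.load(open('w4.pkl','rb'))
p=onz(f,257.2,186.2,41);print(p,onz(f,256.7,162+0,3))
to([p[0],p[1],17],191.7)
E
```

```text
[ 486.7 -119.3   41. ] [ 468.4 -123.4    3. ]
shift m [0.0018, -0.0007, 0.1446] turn [0.1, -0.1, -0.1]
```

Call:
send_rows:
  targets: "0.001 -0.0007 0.03 0 0 0 60;0.001 -0.0007 0.065 0 0 0 60;0.001 -0.0007 0.095 0 0 0 60;0.001 -0.0007 0.12 0 0 0 60;0.001 -0.0007 0.135 0 0 0 60;0.001 -0.0007 0.143 0 0 0 60;0.001 -0.0007 0.143 0 0 0 60;0.001 -0.0007 0.143 0 0 0 60"

```text
time_s: 7.52
ee_pos: [489.2, -118.6, 19.5]
ee_rot: [-180.0, 0.0, -168.2]
force: [-0.4, -0.5, 0.2]
gripper_width: 55.2
gripper_force: 0.0
```

Call:
send_rows:
  targets: "0 0 0 0 0 0 10;0 0 0 0 0 0 10;0 0 0 0 0 0 10;0 0 0 0 0 0 10;0 0 0 0 0 0 10;0 0 0 0 0 0 10;0 0 0 0 0 0 10"
  grip_force: 12

```text
time_s: 8.1
ee_pos: [488.6, -119.2, 19.9]
ee_rot: [-180.0, 0.1, -168.3]
force: [0.0, 0.4, 4.7]
gripper_width: 28.0
gripper_force: 12.0
```

Call:
send_rows:
  targets: "0 0 -0.01 0 0 0 10;0 0 -0.03 0 0 0 10;0 0 -0.055 0 0 0 10;0 0 -0.08 0 0 0 10;0 0 -0.10 0 0 0 10;0 0 -0.115 0 0 0 10;0 0 -0.12 0 0 0 10;0 0 -0.12 0 0 0 10"

```text
time_s: 8.77
ee_pos: [488.9, -119.4, 140.7]
ee_rot: [-179.9, 0.1, -168.3]
force: [-1.0, 0.1, -0.6]
gripper_width: 28.2
gripper_force: 12.0
```

```bash
python3 - <<'E'
from h import *
import time
s=[env.state() for _ in range(3)];print([a['ee_pos'] for a in s],s[0]['time_s'],s[0]['gripper_width'])
grab('side','s5.png');grab('scene','sc5.png')
to([555.7,162.3,139],191.7)
E
```

```text
[array([ 488.9, -119.4,  140.7]), array([ 488.9, -119.4,  140.7]), array([ 488.9, -119.4,  140.7])] 8.7667 28.17441213413693
shift m [-0.124, 0.2615, -0.0003] turn [0.0, -0.1, 0.0]
```

Call:
send_rows:
  targets: "-0.005 0.010 0 0 0 0 10;-0.017 0.035 0 0 0 0 10;-0.030 0.063 0 0 0 0 10;-0.044 0.092 0 0 0 0 10;-0.058 0.122 0 0 0 0 10;-0.072 0.152 0 0 0 0 10;-0.086 0.181 0 0 0 0 10;-0.1 0.211 0 0 0 0 10;-0.112 0.236 0 0 0 0 10;-0.12 0.253 0 0 0 0 10;-0.124 0.2615 0 0 0 0 10;-0.124 0.2615 0 0 0 0 10"

```text
time_s: 9.87
ee_pos: [556.0, 164.2, 138.0]
ee_rot: [180.0, -0.1, -168.1]
force: [-0.1, -0.1, -1.6]
gripper_width: 27.9
gripper_force: 12.0
```

Call:
send_rows:
  targets: "0 0 0.01 0 0 0 10;0 0 0.025 0 0 0 10;0 0 0.035 0 0 0 10;0 0 0.035 0 0 0 10;0 0 0.035 0 0 0 10;0 0 0.035 0 0 0 10"

```text
time_s: 10.37
ee_pos: [556.7, 161.5, 104.6]
ee_rot: [180.0, 0.0, -168.3]
force: [-1.0, -0.3, -0.5]
gripper_width: 28.2
gripper_force: 12.0
```

```bash
python3 - <<'E'
from h import *
import pickle
fs=[grab('side'),grab('scene'),grab('wrist')];pickle.dump(fs,open('f6.pkl','wb'))
c=lambda i,x,y: cv2.resize(i['image'][y:y+80,x:x+80],(400,400),interpolation=cv2.INTER_CUBIC)
cv2.imwrite('pics/c6.png',np.hstack([c(fs[0],195,115),c(fs[1],185,125)]))
s=env.state();print(s['time_s'],s['ee_pos'],s['ee_rot'],s['gripper_width'],s['force'])
E
```

```text
10.5167 [556.9 162.  105.1] [ 180.     0.1 -168.3] 28.033966360138738 [0.4 0.4 0.2]
```

View pics/c6.png

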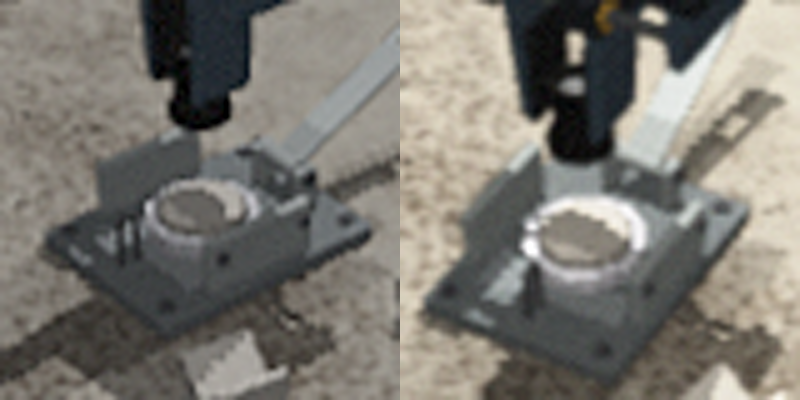

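```bash
python3 - <<'E'
from h import *
import pickle
D,S,W=pickle.load(open('f6.pkl','rb'))
d=lambda x,y:(D,195+x/5-.4,115+y/5-.4); s=lambda x,y:(S,185+(x-400)/5-.4,125+y/5-.4)
print('foot',tri(d(200,110),s(582,141)),onz(*d(200,110),86),onz(*s(582,141),86))
print('ring',tri(d(202,211),s(586,240)),onz(*d(202,211),24),onz(*s(586,240),24))
E
```

```text
foot [553.8 157.4  91.5] [558.5 166.8  86. ] [557.7 161.7  86. ]
ring [551.2 156.7  28.3] [555.4 164.1  24. ] [552.8 159.   24. ]
```

Call:
send_rows:
  targets: "0.002 -0.001 0.01 0 0 0 10;0.002 -0.001 0.02 0 0 0 10;0.002 -0.001 0.03 0 0 0 10;0.002 -0.001 0.034 0 0 0 10;0.002 -0.001 0.036 0 0 0 10;0.002 -0.001 0.036 0 0 0 10;0.002 -0.001 0.036 0 0 0 10"

```text
time_s: 11.1
ee_pos: [554.8, 160.8, 68.3]
ee_rot: [180.0, 0.0, -168.3]
force: [1.0, -0.0, -1.1]
gripper_width: 28.0
gripper_force: 12.0
```

```bash
python3 - <<'E'
from h import *
import pickle
fs=[grab('side'),grab('scene'),grab('wrist')];pickle.dump(fs,open('f7.pkl','wb'))
c=lambda i,x,y: cv2.resize(i['image'][y:y+60,x:x+40],(400,600),interpolation=cv2.INTER_CUBIC)
cv2.imwrite('pics/c7.png',np.hstack([c(fs[0],215,120),c(fs[1],202,135)]))
s=env.state();print(s['time_s'],s['ee_pos'],s['ee_rot'],s['gripper_width'],s['force'])
E
```

```text
11.25 [555.1 160.9  68.8] [ 180.     0.1 -168.3] 28.342960691305912 [-0.5 -0.3 -1.3]
```

View pics/c7.png

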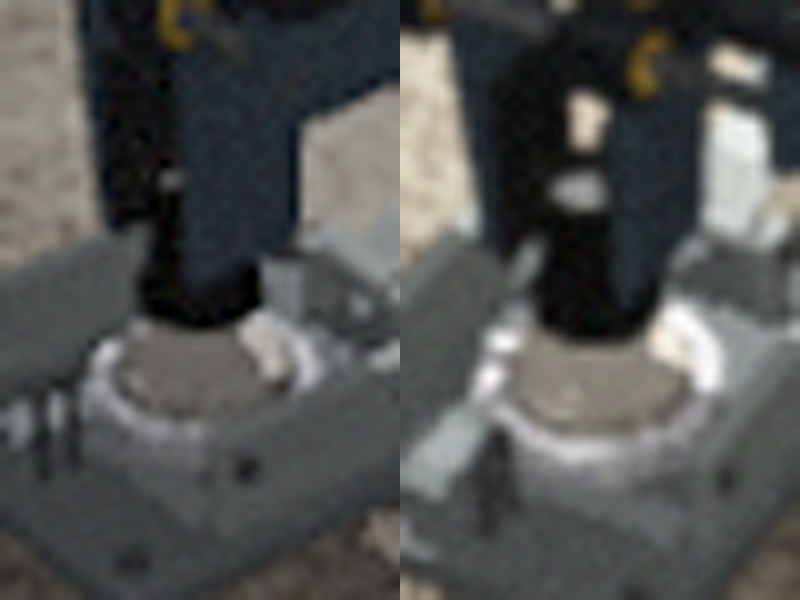

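The foot is laterally centred over the disc within about 2 mm in both views (side: foot column 201 against disc 202; scene: 598 against 601). I lower the last 10 mm.

Call:
send_rows:
  targets: "0.0005 -0.0005 0.003 0 0 0 10;0.0005 -0.0005 0.006 0 0 0 10;0.0005 -0.0005 0.009 0 0 0 10;0.0005 -0.0005 0.0105 0 0 0 10;0.0005 -0.0005 0.0105 0 0 0 10;0.0005 -0.0005 0.0105 0 0 0 10;0.0005 -0.0005 0.0105 0 0 0 10;0.0005 -0.0005 0.0105 0 0 0 10;0.0005 -0.0005 0.0105 0 0 0 10;0.0005 -0.0005 0.0105 0 0 0 10"

```text
time_s: 12.08
ee_pos: [554.4, 160.2, 58.0]
ee_rot: [180.0, 0.0, -168.3]
force: [0.2, 0.5, -0.5]
gripper_width: 28.0
gripper_force: 12.0
```

```bash
python3 - <<'E'
from h import *
s=env.state();print(s['time_s'],s['ee_pos'],s['ee_rot'],s['gripper_width'],s['gripper_force'],s['force'],s['qvel'])
if abs(s['ee_pos'][2]-58.3)<2.5 and s['gripper_force']>5: print(env.job_done())
E
```

```text
12.0833 [554.4 160.2  58. ] [ 180.     0.  -168.3] 27.95200120972412 11.999624863929057 [ 0.2  0.5 -0.5] [ 0.1  0.   0.1 -0.  -0.   0. ]
the job is handed in; nothing more can be done
None
```

I handed the job in at 12.1 s, but no verdict came back: the hasp is folded right back, and the black loupe is held upright and still over the test block, within about 2 mm of centre and about 1 cm above its face by my measurements.

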